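# Move the jars up one spot in the condiment tray

### The arm

A 6-joint arm with a two-finger parallel gripper is mounted at the origin on a cart in front of the work surface, level with it; the furniture and walls round the work are solid. World frame = base frame: x ahead of the robot, y to its left, z up, the work surface at z = 0. Lengths are in m, angles in degrees, forces in N, time in s.
With the tool pointing down it reaches from about 0.35 to 0.875 m from the base axis. Payload 4.2 kg.
Tool frame: the origin (TCP) lies on the centre line of the jaws, within the pads' length; the fingertips stand 19 mm ahead of it and the grasp point (between the pads) is the TCP; z points along the fingers, y is the line along which they close (so a half turn about z gives the same grasp; the last joint's range is limited). The gripper opens to 87 mm and grips with 3 to 60 N. Pads are 19 mm wide; open, the fingers measure 117 mm over their backs; the gripper's body (75 mm by 190 mm) begins 51 mm behind the grasp point.
Start: joints at [-54.855, 22.042, 0.453, 0, -68.411, -14.817], TCP at [0.217, -0.586, 0.242] pointing down, gripper open.
Joint ranges: [-179.83, 179.83], [-69.29, 118.12], [-61.27, 80.66], [-181.25, 117.63], [-171.15, -9.14], [-177.46, 177.46]. Speed limits (degrees/s): [159.86, 159.86, 180, 180, 180, 180].

### API

Orientations are given as a 3x3 rotation matrix whose columns are the frame's x, y, z axes.
In Python, from station import sense, capture, finish_job, search_frame, masks_of gives the robot as it stands.
- The arm moves only by the tool drive_tool, never from a script. Its argument "rows" is a list of rows, each a list of 7 numbers: the opening in per cent of the stroke, from 0 (shut) to 100 (fully open), then the shift along the world's x, y, z in mm, then the turn, a rotation vector about the world's x, y, z in rad. In form: [[fingers, dx, dy, dz, wx, wy, wz], ...]. A call has 1 to 5 rows; each row shifts and turns the commanded pose from where the row before left it; what a row does not reach is not made up. A row lasts 1/12 s, in which the tool goes at most 41.7 mm and 7.16 degrees, less where a joint would pass 70% of its speed; a pose out of reach is approached as far as the arm can. A call is refused whole if a number of a shift passes 41.7 or a number of a turn 0.125, either way. A call with a gripper value outside its range is refused whole. The fingers move at their own pace and stop on an object; the grip force is fixed at half the most. Time passes only in rows, so rows that do not move let the fingers close. It gives the time, the measured TCP pose, the force, the opening and the grip force at its end, in the units of the state.
- sense(): the state, without advancing time (a new reading comes with each control period).
- capture(name): name is "side" or "top" or "wrist"; returns a dict with "frame" (480x640x3 uint8, red, green, blue), "z_map" (480x640 float32, m along the optical axis (not along the pixel's ray), 0 where there is no reading), "fx", "fy", "cx", "cy" (pixels), "distortion" ([k1, k2, p1, p2, k3] as OpenCV has them; the pictures are not rectified), "R" (3x3) and "t" (3): a world point X has camera coordinates R X + t; the wrist camera has in their place "T_tool_cam" (4x4, takes a point from camera to tool coordinates, whose origin is the TCP and whose axes are the flange's). Camera axes: x right, y down, z forward; pixel columns grow to the right and rows downward; lengths in m; the calibration is good to about 2 mm. A picture is of the moment at which its call begins: read the wrist's pose just before it.
- finish_job(): hands the job in; it is judged then, once.
Trained networks look in a picture, given as the dict that the camera call returned (one of the last four; its "shot" number tells which), for a name from the list of things; names that differ only in an ending like _2 or _b are one class to them, and where a whole thing is asked for, a point or a joint stands for the part that bears it (a point fixed in the world has none). Each returns a list of dicts, best first, with "p" (0 to 1); they miss things now and then, are a little off and sometimes report something else, mostly with a low value. They report only what shows in the picture. A call takes as long as a camera call. They do not tell look-alikes from the thing itself.
- search_frame(label, picture): "xy" ([column, row] in pixels, amid what is visible of it).
- masks_of(label, picture): "region" (480x640 bool, what is visible of it) and "xy" ([column, row] in pixels, amid what is visible of it).
The state is a dict: "time_s": time; "joints": joint angles; "joint_velocities": joint speeds; "effort": joint torques, N m; "tcp_pos": TCP position; "ee_rot": TCP orientation; "wrist_force": force on the tool from outside, world axes, zero at the start; "moment": the same for the moment, N m; "gripper_width": opening from 0.0 (shut) to 1.0 (fully open); "gripper_force": force on a finger pad.
Only numpy, scipy, OpenCV 4.12 (cv2) and the standard library are available. Lean on these libraries where they do the work, as an engineer would, in place of code of your own. Each camera call takes 0.05 s, during which the arm holds its last target. There are 200 camera calls.

### The job

In the narrow wooden tray two spice jars stand on two of its three round cork spots; the spot farthest from the tray's steel handle is empty. Make room at the handle end for another jar: one at a time, slide first the jar on the middle spot along the channel onto the empty end spot, and then the one at the handle end onto the middle spot. Keep them standing and never lift them out of the channel; leave the other spice jar, beside the tray, where it is.

Things in the scene. Friction and masses are not known exactly. Their poses are not given: they have to be found in the camera images.
- tray: Fixed wooden tray, 78x300 mm. Origin: centre of its underside; z up, x across, y along it towards the end with the flat steel handle (to y = +190 mm). Lacquered, slippery floor 10 mm above the worktop; channel 54 mm wide, 280 mm long along y; sides and end stops 24 mm above the worktop. Flush cork spots 50 mm across on the centre line at y = +90 (handle end), 0 (middle), -90 mm (far end, empty).
- dark_jar: Spice jar with a dark label and black cap, a plain upright cylinder 41 mm across, 105 mm tall, 0.11 kg. Stands in the tray, at random on the middle spot or the handle-end spot. Origin: centre of its underside; z up.
- pale_jar: Spice jar with a pale label and black cap, a plain upright cylinder 41 mm across, 105 mm tall, 0.11 kg. Stands in the tray, on the other one of the middle and handle-end spots. Origin: centre of its underside; z up.
- spare_jar: A third spice jar, of the same look and size as the pale one, standing loose on the worktop just beyond the tray's far end. To be left alone. Origin: centre of its underside; z up.
Not all that is in view belongs to the job. What is shaped like the pale_jar but yellow is not meant. Leave any yellow look-alike of the dark_jar alone.

How it is judged:
By the outcome, as a careful person would: the job done as asked, in the order asked, and still so for the second after the job is handed in, with the robot touching nothing.
It also fails if it takes over 45 s, if anything falls off the work surface, if the arm or the gripper's body presses on something with over 40 N, if the wrist force passes 120 N, or if a joint passes its speed limit or range.

## Working session

There is one attempt and no reset: what is moved stays moved. The work goes in short steps, Python scripts to look and compute and a tool call to move; the robot and the scene stay as the last step left them, time stands still between calls to the robot, and variables do not carry over. Pictures are saved under pics/ and viewed, at most 10 in all, crops included, and the job is handed in when it is done.

Besides the shell and the picture viewer there is one more tool, called after "Request:" as a command line: name --pt "numbers of a row" for each row, then --argument value for the rest. drive_tool: Moves the arm, as the interface text tells. Its arguments: {"type":"object","properties":{"rows":{"type":"array"}},"required":["rows"]}

```bash
mkdir -p pics
cat > h.py <<'E'
import numpy as np,cv2
from station import *
def ray(c,uv):
    K=np.array([[c['fx'],0,c['cx']],[0,c['fy'],c['cy']],[0,0,1]])
    p=cv2.undistortPoints(np.array([[uv]],float),K,np.array(c['distortion']))[0,0]
    return np.array([p[0],p[1],1])
def world(c,X):
    if 'R' in c: return np.array(c['R']).T@(X-np.array(c['t']))
    T=np.array(c['T_tool_cam']);s=c['st'];return np.array(s['ee_rot'])@(T[:3,:3]@X+T[:3,3])+np.array(s['tcp_pos'])
def at_depth(c,uv):
    u,v=int(round(uv[0])),int(round(uv[1]));z=c['z_map'][max(0,v-2):v+3,max(0,u-2):u+3];z=z[z>0]
    return world(c,ray(c,uv)*np.median(z))
def at_z(c,uv,z):
    a=world(c,np.zeros(3));b=world(c,ray(c,uv));return a+(b-a)*(z-a[2])/(b[2]-a[2])
def cap(n):
    s=sense();c=capture(n);c['st']=s;return c
def cloud(c,m):
    K=np.array([[c['fx'],0,c['cx']],[0,c['fy'],c['cy']],[0,0,1]])
    v,u=np.nonzero(m&(c['z_map']>0))
    p=cv2.undistortPoints(np.stack([u,v],1)[:,None].astype(float),K,np.array(c['distortion']))[:,0]
    z=c['z_map'][v,u]
    X=np.c_[p,np.ones(len(p))]*z[:,None]
    R=np.array(c['R']);return (X-np.array(c['t']))@R
E
python3 - <<'E'
from h import *
np.set_printoptions(precision=4,suppress=True)
for n in('top','side'):
    c=cap(n);cv2.imwrite(f'pics/{n}0.png',c['frame'][:,:,::-1])
    for l in('tray','dark_jar','pale_jar','spare_jar'):
        for d in masks_of(l,c)[:5]:
            P=cloud(c,d['region']); zt=np.percentile(P[:,2],98)
            T=P[P[:,2]>zt-.006]
            print(n,l,round(d['p'],2),np.round(d['xy']),d['region'].sum(),'ztop',round(zt,4),'ctr',(T.min(0)+T.max(0))[:2]/2,np.ptp(T,axis=0)[:2])
s=sense();print(s['time_s'],s['tcp_pos'],s['ee_rot'],s['gripper_width'])
E
```

```text
top tray 0.66 [299. 260.] 4839 ztop 0.0264 ctr [0.4658 0.1125] [0.1046 0.3145]
top dark_jar 0.74 [395. 248.] 541 ztop 0.1077 ctr [ 0.4853 -0.1073] [0.039  0.0389]
top dark_jar 0.7 [247. 258.] 498 ztop 0.1177 ctr [0.458  0.1905] [0.0384 0.0367]
top dark_jar 0.55 [431. 279.] 546 ztop 0.1081 ctr [ 0.4257 -0.1778] [0.0369 0.0374]
top dark_jar 0.31 [300. 258.] 4700 ztop 0.0263 ctr [0.4648 0.1136] [0.1024 0.3124]
top pale_jar 0.82 [184. 211.] 589 ztop 0.1074 ctr [0.5521 0.3201] [0.0378 0.0372]
top pale_jar 0.68 [287. 257.] 444 ztop 0.118 ctr [0.4638 0.1105] [0.0383 0.038 ]
top pale_jar 0.64 [440. 228.] 593 ztop 0.1077 ctr [ 0.5307 -0.1941] [0.0368 0.0381]
side tray 0.64 [298. 270.] 3280 ztop 0.0248 ctr [0.4648 0.1035] [0.1025 0.3027]
side dark_jar 0.9 [344. 333.] 1885 ztop 0.1059 ctr [ 0.4264 -0.1796] [0.0389 0.0399]
side dark_jar 0.78 [258. 212.] 945 ztop 0.1155 ctr [0.4576 0.1894] [0.0389 0.0436]
side pale_jar 0.88 [278. 234.] 1094 ztop 0.1154 ctr [0.4639 0.1086] [0.0388 0.0398]
side pale_jar 0.82 [272. 184.] 645 ztop 0.1053 ctr [0.5182 0.2344] [0.1097 0.2117]
side spare_jar 0.84 [351. 281.] 952 ztop 0.1058 ctr [ 0.474  -0.1309] [0.0604 0.0835]
0.5 [ 0.2171 -0.586   0.2415] [[-0.9377 -0.3474 -0.    ]
 [-0.3474  0.9377  0.0001]
 [-0.      0.0001 -1.    ]] 1.001745811439618
```

View pics/top0.png

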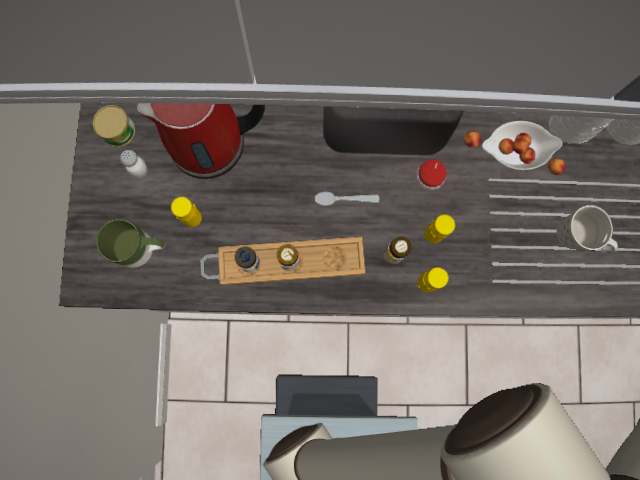

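View pics/side0.png

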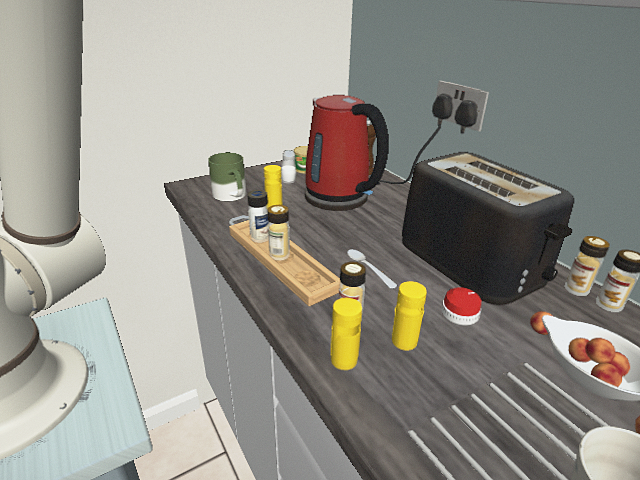

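The top view shows the tray with its handle at the left (208,266), the dark jar on the handle-end spot at (247,258) and the pale jar on the middle spot at (287,257). The empty cork is at (334,258).

These could be taken for the wanted jars:
- spare jar, brown or pale, at (398,248), beyond the far end
- yellow look-alikes at (187,211), (440,228) and (433,279)
- two more jars in the side view at (585,265) and (625,280)

I choose the two inside the tray. Next I'll fit the tray and check the choice in a crop.

Run:
```python
from h import *
np.set_printoptions(precision=4,suppress=True)
for n in('top','side'):
    c=cap(n);d=masks_of('tray',c)[0];P=cloud(c,d['region'])
    Q=P[(P[:,2]>.005)&(P[:,2]<.03)]
    for k,S in(('all',Q),('rim',Q[Q[:,2]>.019])):
        print(n,k,len(S),cv2.minAreaRect((S[:,:2]*1000).astype(np.float32)))
    if n=='top':
        A=cloud(c,np.ones((480,640),bool))
        N=A[(A[:,2]>.1)&(A[:,0]>.35)&(A[:,1]>-.05)&(A[:,1]<.32)&(A[:,0]<.62)]
        K=N[(N[:,0]>.5)]; print('tall near', K.min(0) if len(K) else None,K.max(0) if len(K) else None)
        f=c['frame'][200:310,180:460];cv2.imwrite('pics/crop.png',cv2.resize(f,None,fx=2.8,fy=2.8,interpolation=cv2.INTER_CUBIC)[:,:,::-1])
        a=[at_z(c,p,.01) for p in((334,258),)];print('cork',a)
```

```text
top all 4548 ((463.63153076171875, 126.64004516601562), (78.7755355834961, 339.5723571777344), 5.562931060791016)
top rim 1724 ((463.6963195800781, 125.61161804199219), (78.49984741210938, 337.4263000488281), 5.457770824432373)
tall near [ 0.5332 -0.05    0.1   ] [0.62   0.32   0.6947]
cork [array([0.4724, 0.0171, 0.01  ])]
side all 3036 ((463.40594482421875, 123.10789489746094), (79.326416015625, 340.9942626953125), 5.444031238555908)
side rim 1125 ((465.29156494140625, 104.77143096923828), (79.24008178710938, 303.2205810546875), 5.350116729736328)
```

View pics/crop.png

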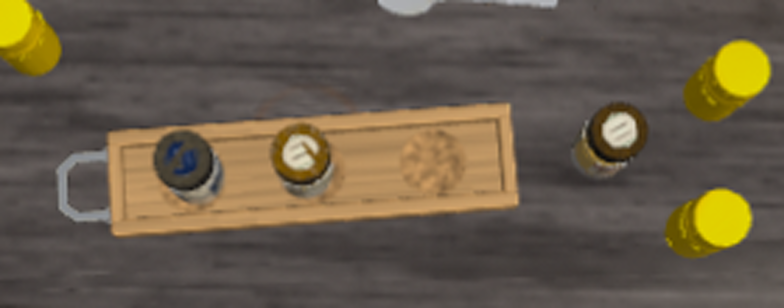

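Request:
drive_tool --pt "100 20 35 0 0 0 0.12" --pt "100 20 35 0 0 0 0.12" --pt "100 20 35 0 0 0 0.12" --pt "100 20 35 0 0 0 0.12" --pt "100 20 35 0 0 0 0.12"

```text
time_s: 1.12
tcp_pos: [0.3176, -0.4095, 0.2417]
ee_rot: [[-0.573, -0.819, 0.0], [-0.819, 0.573, -0.0], [0.0, -0.0, -1.0]]
wrist_force: [1.3, 0.0, 0.7]
gripper_width: 0.998
gripper_force: 0.0
```

The crop shows the dark-capped jar at (185,160) on the handle end, the pale jar at (300,160) on the middle spot, and the empty cork at (432,162). The spare jar and the yellow ones are outside the tray. From the fit, the tray centre is (0.4653,0.105) with its axis +y turned 5.45°.

Request:
drive_tool --pt "100 14 38 0 0 0 0.118" --pt "100 14 38 0 0 0 0.118" --pt "100 14 38 0 0 0 0.118" --pt "100 14 38 0 0 0 0.118" --pt "100 14 38 0 0 0 0.118"

```text
time_s: 1.53
tcp_pos: [0.3874, -0.2192, 0.242]
ee_rot: [[-0.02, -1.0, 0.001], [-1.0, 0.02, -0.0], [0.0, -0.001, -1.0]]
wrist_force: [1.0, -0.1, -0.1]
gripper_width: 0.999
gripper_force: 0.0
```

Request:
drive_tool --pt "100 14 38 0 0 0 0.116" --pt "100 14 38 0 0 0 0" --pt "100 14 38 0 0 0 0" --pt "100 14 38 0 0 0 0" --pt "100 14 38 0 0 0 0"

```text
time_s: 1.95
tcp_pos: [0.4574, -0.029, 0.2421]
ee_rot: [[0.09, -0.996, 0.001], [-0.996, -0.09, 0.0], [-0.0, -0.001, -1.0]]
wrist_force: [0.7, -0.2, 0.3]
gripper_width: 0.997
gripper_force: 0.0
```

Run:
```python
from h import *
np.set_printoptions(precision=4,suppress=True)
s=sense();print(s['time_s'],s['tcp_pos'],s['ee_rot'][:2],s['joints'])
c=cap('wrist');cv2.imwrite('pics/w1.png',c['frame'][:,:,::-1])
for l in('pale_jar','dark_jar'):
    for d in masks_of(l,c)[:4]:
        v,u=np.nonzero(d['region']);X=np.array([world(c,ray(c,(a,b))*c['z_map'][b,a]) for a,b in list(zip(u,v))[::7] if c['z_map'][b,a]>0])
        zt=np.percentile(X[:,2],97);T=X[X[:,2]>zt-.006]
        print(l,round(d['p'],2),np.round(d['xy']),zt,(T.min(0)+T.max(0))[:2]/2,np.ptp(T,axis=0)[:2])
c=cap('top');A=cloud(c,np.ones((480,640),bool))
for z0,z1 in((.12,.2),(.2,.3)):
    N=A[(A[:,2]>z0)&(A[:,2]<z1)&(A[:,1]>.12)&(A[:,1]<.28)&(A[:,0]>.5)];print(z0,len(N),np.percentile(N,[0,2],axis=0) if len(N) else '')
```

```text
1.95 [ 0.4574 -0.029   0.2421] [[ 0.0904 -0.9959  0.0013]
 [-0.9959 -0.0904  0.0002]] [ 16.7884   5.5118 -21.7705   0.0091 -62.6444 -11.6055]
pale_jar 0.89 [298. 373.] 0.11639838938273782 [0.4657 0.0371] [0.0387 0.1842]
pale_jar 0.57 [250.  17.] 0.1056422149061024 [ 0.5304 -0.1797] [0.0329 0.0111]
dark_jar 0.79 [375.  36.] 0.10624471563098167 [ 0.428  -0.1759] [0.0384 0.0353]
dark_jar 0.74 [287. 406.] 0.15461086757909903 [ 0.4657 -0.0526] [0. 0.]
0.12 1102 [[0.6493 0.1621 0.1203]
 [0.6526 0.1675 0.1222]]
0.2 735 [[0.6598 0.2355 0.2   ]
 [0.6633 0.2379 0.2013]]
```

View pics/w1.png

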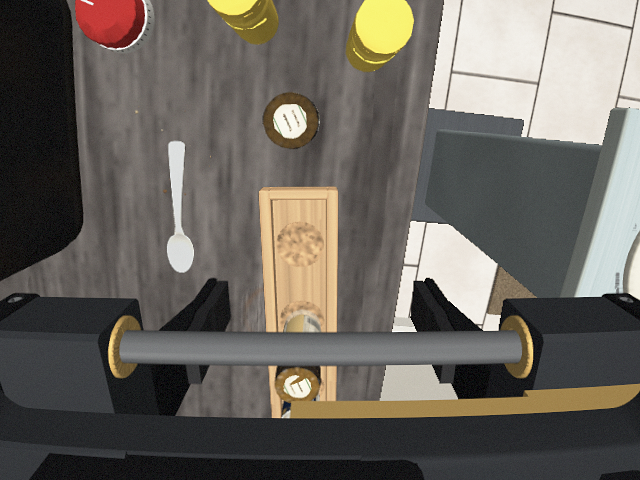

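The wrist picture shows the empty cork at (300,243), the pale jar's cap at (298,385) and the spare at (291,120). Tray far-end corners are at (261,189) and (337,188).

Run:
```python
from h import *
np.set_printoptions(precision=4,suppress=True)
s=sense();c=cap('wrist')
print('cork',at_z(c,(300,243),.01),'cap',at_z(c,(298,385),.115),'corners',at_z(c,(261,189),.024),at_z(c,(337,188),.024),'toaster',at_depth(c,(75,200)),at_depth(c,(60,120)),'spare',at_z(c,(291,120),.105))
```

```text
cork [0.4744 0.0141 0.01  ] cap [0.4638 0.1079 0.115 ] corners [ 0.5157 -0.0418  0.024 ] [ 0.4429 -0.0494  0.024 ] toaster [ 0.7057 -0.014   0.0209] [ 0.7034 -0.0932  0.0376] spare [ 0.4855 -0.109   0.105 ]
```

Request:
drive_tool --pt "100 2 35 0 0 0 0" --pt "100 2 35 0 0 0 0" --pt "100 2 34 0 0 0 0.004" --pt "100 1 33 0 0 0 0" --pt "100 0 0 0 0 0 0"

```text
time_s: 2.62
tcp_pos: [0.4648, 0.1083, 0.2418]
ee_rot: [[0.096, -0.995, 0.001], [-0.995, -0.096, 0.001], [-0.001, -0.002, -1.0]]
wrist_force: [-0.7, 0.4, -0.8]
gripper_width: 1.0
gripper_force: 0.0
```

Request:
drive_tool --pt "100 0 0 -40 0 0 0" --pt "100 0 0 -40 0 0 0" --pt "100 0 0 -40 0 0 0" --pt "100 0 0 -30 0 0 0" --pt "100 0 0 -12 0 0 0"

```text
time_s: 3.03
tcp_pos: [0.4613, 0.1026, 0.0756]
ee_rot: [[0.09, -0.996, -0.007], [-0.996, -0.09, -0.004], [0.003, 0.008, -1.0]]
wrist_force: [0.3, -0.2, 0.9]
gripper_width: 0.998
gripper_force: 0.0
```

Request:
drive_tool --pt "65 0 0 0 0 0 0" --pt "60 0 0 0 0 0 0" --pt "55 0 0 0 0 0 0"

```text
time_s: 3.28
tcp_pos: [0.4652, 0.1055, 0.0808]
ee_rot: [[0.093, -0.996, 0.002], [-0.996, -0.093, 0.001], [-0.001, -0.002, -1.0]]
wrist_force: [0.2, 0.2, -0.2]
gripper_width: 0.853
gripper_force: 0.0
```

Request:
drive_tool --pt "40 0 2 0 0 0 0" --pt "40 0 0 0 0 0 0" --pt "40 0 0 0 0 0 0" --pt "40 0 0 0 0 0 0" --pt "40 0 0 0 0 0 0"

```text
time_s: 3.7
tcp_pos: [0.4643, 0.1081, 0.08]
ee_rot: [[0.094, -0.996, 0.001], [-0.996, -0.094, 0.001], [-0.0, -0.001, -1.0]]
wrist_force: [0.5, 0.8, -0.6]
gripper_width: 0.476
gripper_force: 0.1
```

Request:
drive_tool --pt "40 0 0 0 0 0 0" --pt "40 0 0 0 0 0 0" --pt "40 0 0 0 0 0 0"

```text
time_s: 3.95
tcp_pos: [0.4643, 0.1081, 0.0799]
ee_rot: [[0.094, -0.996, 0.0], [-0.996, -0.094, 0.0], [-0.0, -0.0, -1.0]]
wrist_force: [-1.2, 0.6, 4.1]
gripper_width: 0.459
gripper_force: 30.0
```

Request:
drive_tool --pt "40 0.5 -5 0 0 0 0" --pt "40 1 -9 0 0 0 0" --pt "40 1 -10 0 0 0 0" --pt "40 1 -10 0 0 0 0" --pt "40 1 -10 0 0 0 0"

```text
time_s: 4.37
tcp_pos: [0.4692, 0.063, 0.0799]
ee_rot: [[0.094, -0.996, 0.001], [-0.996, -0.094, 0.0], [-0.0, -0.001, -1.0]]
wrist_force: [-0.2, 0.9, 4.2]
gripper_width: 0.462
gripper_force: 30.0
```

Request:
drive_tool --pt "40 1 -10 0 0 0 0" --pt "40 1 -10 0 0 0 0" --pt "40 1 -10 0 0 0 0" --pt "40 1 -9 0 0 0 0" --pt "40 1 -7 0 0 0 0"

```text
time_s: 4.78
tcp_pos: [0.474, 0.0165, 0.0799]
ee_rot: [[0.093, -0.996, 0.001], [-0.996, -0.093, 0.0], [-0.0, -0.001, -1.0]]
wrist_force: [-1.4, 1.5, 5.2]
gripper_width: 0.459
gripper_force: 30.0
```

Request:
drive_tool --pt "40 0 -3 0 0 0 0" --pt "40 0 0 0 0 0 0" --pt "40 0 0 0 0 0 0"

```text
time_s: 5.03
tcp_pos: [0.474, 0.0134, 0.0799]
ee_rot: [[0.093, -0.996, 0.001], [-0.996, -0.093, -0.0], [0.001, -0.001, -1.0]]
wrist_force: [0.6, -2.1, 5.6]
gripper_width: 0.463
gripper_force: 30.0
```

```bash
cat > j.py <<'E'
from h import *
np.set_printoptions(precision=4,suppress=True)
import sys
c=cap('side');cv2.imwrite(f'pics/{sys.argv[1]}.png',c['frame'][:,:,::-1])
o=np.array([.4655,.105]);ay=np.array([-.095,.9955]);ax=np.array([.9955,.095])
for n in('side','top'):
  if n=='top':c=cap(n)
  for l in('pale_jar','dark_jar'):
    for d in masks_of(l,c)[:4]:
        P=cloud(c,d['region']);P=P[(P[:,2]<.125)&(P[:,2]>.02)]
        if len(P)<30: continue
        zt=np.percentile(P[:,2],97);T=P[P[:,2]>zt-.006];q=(T.min(0)+T.max(0))[:2]/2
        print(n,l,round(d['p'],2),np.round(d['xy']),zt,q,'tray',ax@(q-o),ay@(q-o),np.ptp(T,axis=0)[:2])
s=sense();print(s['time_s'],s['tcp_pos'],s['wrist_force'])
E
python3 j.py s2
```

```text
side pale_jar 0.77 [406. 312.] 0.10576623279686408 [ 0.5303 -0.1953] tray 0.035973102527205654 -0.3050751254681119 [0.039  0.0394]
side pale_jar 0.71 [309. 260.] 0.11503203981987424 [0.4761 0.0067] tray 0.0011996545916850058 -0.09883291894390446 [0.04   0.0254]
side pale_jar 0.58 [272. 183.] 0.10495792944114121 [0.523  0.2594] tray 0.07194211044139186 0.14824965551064176 [0.0942 0.1553]
side dark_jar 0.96 [346. 332.] 0.1057204134825763 [ 0.4263 -0.1794] tray -0.06599765390083369 -0.27937343050404667 [0.0399 0.0402]
side dark_jar 0.92 [258. 200.] 0.11546444748531355 [0.4563 0.1886] tray -0.0011949993760656545 0.08414538621249298 [0.0372 0.0427]
top pale_jar 0.75 [186. 211.] 0.10717065064929118 [0.5535 0.32  ] tray 0.10799365406844294 0.20572024930279192 [0.0383 0.0374]
top pale_jar 0.58 [441. 230.] 0.10748898930992935 [ 0.5299 -0.194 ] tray 0.03565961285405011 -0.3037777185833747 [0.0379 0.0381]
5.3333 [0.4739 0.0136 0.0799] [ 0.785  -0.6733  5.4599]
```

Request:
drive_tool --pt "48 0 0 0 0 0 0" --pt "54 0 0 0 0 0 0" --pt "65 0 0 0 0 0 0" --pt "80 0 0 0 0 0 0" --pt "100 0 0 0 0 0 0"

```text
time_s: 5.75
tcp_pos: [0.4731, 0.0146, 0.0791]
ee_rot: [[0.094, -0.996, -0.001], [-0.996, -0.094, -0.0], [0.0, 0.001, -1.0]]
wrist_force: [-0.4, 0.6, 0.5]
gripper_width: 0.686
gripper_force: 0.0
```

Request:
drive_tool --pt "100 0 0 0 0 0 0" --pt "100 0 0 0 0 0 0" --pt "100 0 0 0 0 0 0" --pt "100 0 0 0 0 0 0"

```text
time_s: 6.08
tcp_pos: [0.4736, 0.015, 0.0795]
ee_rot: [[0.094, -0.996, -0.0], [-0.996, -0.094, -0.0], [0.0, 0.0, -1.0]]
wrist_force: [0.1, -0.3, 0.9]
gripper_width: 0.958
gripper_force: 0.0
```

Request:
drive_tool --pt "100 0 0 15 0 0 0" --pt "100 0 0 30 0 0 0" --pt "100 0 0 35 0 0 0" --pt "100 0 0 30 0 0 0" --pt "100 0 0 10 0 0 0"

```text
time_s: 6.5
tcp_pos: [0.476, 0.0154, 0.2044]
ee_rot: [[0.095, -0.995, 0.009], [-0.995, -0.095, 0.002], [-0.001, -0.009, -1.0]]
wrist_force: [0.5, 0.1, -0.2]
gripper_width: 0.999
gripper_force: 0.0
```

```bash
python3 j.py s3
```

```text
side pale_jar 0.7 [407. 314.] 0.10579959808531014 [ 0.53   -0.1959] tray 0.03558493315625124 -0.30568404886147366 [0.0403 0.0388]
side pale_jar 0.67 [270. 188.] 0.10106444202832571 [0.5107 0.2494] tray 0.058663888187937274 0.13943181328163481 [0.0722 0.1415]
side pale_jar 0.64 [306. 255.] 0.11533532749276558 [0.4715 0.0135] tray -0.002735125078845459 -0.09164361514208419 [0.0377 0.0398]
side dark_jar 0.95 [344. 334.] 0.10573295599186365 [ 0.4257 -0.1799] tray -0.06672396440040192 -0.2798015226896366 [0.0386 0.0399]
side dark_jar 0.94 [260. 216.] 0.11517666580885577 [0.4573 0.1883] tray -0.0002259090212453412 0.08374107411708798 [0.0392 0.0424]
top pale_jar 0.85 [440. 231.] 0.1072856550734157 [ 0.5315 -0.194 ] tray 0.037294898695208405 -0.30396556436087224 [0.0385 0.038 ]
top pale_jar 0.62 [336. 257.] 0.11748676782952922 [0.4627 0.0113] tray -0.011722064582893198 -0.09299299330853378 [0.0206 0.0248]
top pale_jar 0.59 [186. 213.] 0.10707099637399667 [0.553  0.3196] tray 0.10746852657230033 0.20531913020837694 [0.0403 0.0374]
top dark_jar 0.86 [435. 282.] 0.10716086026563537 [ 0.4258 -0.178 ] tray -0.0663623744896118 -0.27793759956835434 [0.0401 0.0376]
6.8 [0.4727 0.0147 0.198 ] [0.8229 1.1601 0.6503]
```

View pics/s3.png

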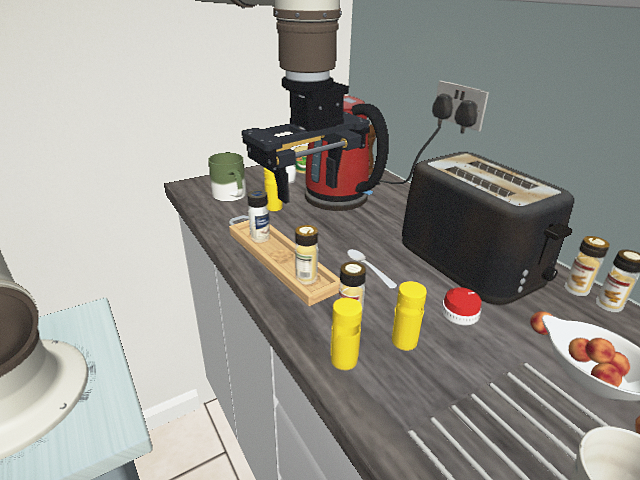

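The side view shows the pale jar upright on the far spot at (307,255) and the dark jar still on the handle-end spot at (259,216). Next I'll go above the dark jar.

Request:
drive_tool --pt "100 -3 35 0 0 0 0" --pt "100 -3 38 0 0 0 0" --pt "100 -4 38 0 0 0 0" --pt "100 -4 38 0 0 0 0" --pt "100 -2 25 0 0 0 0"

```text
time_s: 7.22
tcp_pos: [0.4568, 0.1912, 0.1981]
ee_rot: [[0.095, -0.995, -0.002], [-0.995, -0.095, -0.001], [0.001, 0.002, -1.0]]
wrist_force: [0.9, 0.5, -0.8]
gripper_width: 1.0
gripper_force: 0.0
```

Request:
drive_tool --pt "100 0 0 0 0 0 0" --pt "100 0 0 -25 0 0 0" --pt "100 0 0 -35 0 0 0" --pt "100 0 0 -35 0 0 0" --pt "100 0 0 -24 0 0 0"

```text
time_s: 7.63
tcp_pos: [0.4556, 0.1873, 0.0768]
ee_rot: [[0.093, -0.996, -0.005], [-0.996, -0.093, -0.003], [0.003, 0.005, -1.0]]
wrist_force: [-0.1, -1.0, -0.2]
gripper_width: 1.0
gripper_force: 0.0
```

Request:
drive_tool --pt "85 0 0 0 0 0 0" --pt "75 0 0 0 0 0 0" --pt "65 0 0 0 0 0 0" --pt "60 0 0 0 0 0 0"

```text
time_s: 7.97
tcp_pos: [0.4587, 0.1896, 0.0821]
ee_rot: [[0.094, -0.996, 0.003], [-0.996, -0.094, 0.002], [-0.002, -0.003, -1.0]]
wrist_force: [0.5, -0.0, -0.1]
gripper_width: 0.781
gripper_force: 0.0
```

Request:
drive_tool --pt "40 0 0 0 0 0 0" --pt "40 0 0 0 0 0 0" --pt "40 0 0 0 0 0 0" --pt "40 0 0 0 0 0 0" --pt "40 0 0 0 0 0 0"

```text
time_s: 8.38
tcp_pos: [0.4579, 0.1892, 0.0811]
ee_rot: [[0.094, -0.996, 0.001], [-0.996, -0.094, 0.001], [-0.001, -0.001, -1.0]]
wrist_force: [0.0, 0.0, 2.7]
gripper_width: 0.464
gripper_force: 30.0
```

Request:
drive_tool --pt "40 0 0 0 0 0 0" --pt "40 0 0 0 0 0 0"

```text
time_s: 8.55
tcp_pos: [0.4579, 0.1892, 0.0811]
ee_rot: [[0.094, -0.996, 0.001], [-0.996, -0.094, 0.0], [-0.0, -0.001, -1.0]]
wrist_force: [-0.1, 1.1, 5.0]
gripper_width: 0.458
gripper_force: 30.0
```

Request:
drive_tool --pt "40 0.4 -5 0 0 0 0" --pt "40 0.8 -8 0 0 0 0" --pt "40 0.9 -9 0 0 0 0" --pt "40 0.9 -9 0 0 0 0" --pt "40 0.9 -9 0 0 0 0"

```text
time_s: 8.97
tcp_pos: [0.4624, 0.1486, 0.0811]
ee_rot: [[0.094, -0.996, 0.002], [-0.996, -0.094, 0.001], [-0.001, -0.002, -1.0]]
wrist_force: [-0.4, 2.2, 4.9]
gripper_width: 0.459
gripper_force: 30.0
```

Request:
drive_tool --pt "40 0.9 -9 0 0 0 0" --pt "40 0.9 -9 0 0 0 0" --pt "40 0.8 -9 0 0 0 0" --pt "40 0.8 -8 0 0 0 0" --pt "40 0.5 -6 0 0 0 0"

```text
time_s: 9.38
tcp_pos: [0.4662, 0.1072, 0.0811]
ee_rot: [[0.093, -0.996, 0.002], [-0.996, -0.093, 0.001], [-0.001, -0.002, -1.0]]
wrist_force: [-0.1, 2.7, 6.1]
gripper_width: 0.468
gripper_force: 30.0
```

Request:
drive_tool --pt "40 0 -3 0 0 0 0" --pt "40 0 0 0 0 0 0" --pt "40 0 0 0 0 0 0"

```text
time_s: 9.63
tcp_pos: [0.4661, 0.104, 0.0811]
ee_rot: [[0.093, -0.996, 0.001], [-0.996, -0.093, -0.0], [0.0, -0.001, -1.0]]
wrist_force: [1.2, -1.3, 5.7]
gripper_width: 0.462
gripper_force: 30.0
```

Request:
drive_tool --pt "48 0 0 0 0 0 0" --pt "54 0 0 0 0 0 0" --pt "65 0 0 0 0 0 0" --pt "80 0 0 0 0 0 0" --pt "100 0 0 0 0 0 0"

```text
time_s: 10.05
tcp_pos: [0.465, 0.1046, 0.0801]
ee_rot: [[0.094, -0.996, -0.001], [-0.996, -0.094, -0.001], [0.0, 0.001, -1.0]]
wrist_force: [0.1, -0.5, 0.5]
gripper_width: 0.681
gripper_force: 0.0
```

Request:
drive_tool --pt "100 0 0 0 0 0 0" --pt "100 0 0 0 0 0 0" --pt "100 0 0 0 0 0 0" --pt "100 0 0 0 0 0 0"

```text
time_s: 10.38
tcp_pos: [0.4654, 0.105, 0.0805]
ee_rot: [[0.094, -0.996, -0.0], [-0.996, -0.094, -0.0], [0.0, 0.0, -1.0]]
wrist_force: [-0.5, 0.4, 0.2]
gripper_width: 0.957
gripper_force: 0.0
```

Request:
drive_tool --pt "100 0 0 15 0 0 0" --pt "100 0 0 30 0 0 0" --pt "100 0 0 35 0 0 0" --pt "100 0 0 35 0 0 0" --pt "100 0 0 15 0 0 0"

```text
time_s: 10.8
tcp_pos: [0.4674, 0.1057, 0.2154]
ee_rot: [[0.095, -0.995, 0.008], [-0.995, -0.095, 0.003], [-0.002, -0.008, -1.0]]
wrist_force: [0.7, 0.6, -0.2]
gripper_width: 1.0
gripper_force: 0.0
```

```bash
python3 j.py s4
```

```text
side pale_jar 0.87 [307. 253.] 0.1151951266789892 [0.472  0.0151] tray -0.002046850573604055 -0.09008414856032271 [0.04   0.0427]
side pale_jar 0.67 [273. 181.] 0.10514560704186088 [0.5537 0.3189] tray 0.10812181135768734 0.20456152311460968 [0.0388 0.0398]
side pale_jar 0.61 [408. 312.] 0.1057555392970282 [ 0.53   -0.1949] tray 0.03567991443042249 -0.30469982062539613 [0.0391 0.0395]
side dark_jar 0.75 [282. 233.] 0.1153025329880346 [0.4634 0.103 ] tray -0.0023193703081665256 -0.001739449752365258 [0.0376 0.0393]
side dark_jar 0.6 [344. 332.] 0.10567182363780254 [ 0.4266 -0.1795] tray -0.06578036099391102 -0.27948493321172074 [0.0403 0.0405]
top pale_jar 0.81 [440. 232.] 0.10715341219547946 [ 0.5304 -0.1921] tray 0.03636150042853122 -0.301961778368311 [0.0362 0.0374]
top pale_jar 0.72 [335. 255.] 0.11812068731838152 [0.4715 0.0161] tray -0.002450843922404426 -0.08908758901173827 [0.0384 0.0381]
top pale_jar 0.68 [182. 208.] 0.10742013337258663 [0.5538 0.32  ] tray 0.10836630903547223 0.20568472640502136 [0.0385 0.0365]
top dark_jar 0.97 [431. 280.] 0.10756583504110301 [ 0.4268 -0.1765] tray -0.06529527520633999 -0.2765210576089789 [0.0389 0.037 ]
top dark_jar 0.82 [292. 259.] 0.11748600729148019 [0.4569 0.1075] tray -0.008288758844052951 0.003301782455722719 [0.0245 0.0323]
11.1 [0.4645 0.1045 0.2091] [ 0.1741 -0.0083 -0.075 ]
```

View pics/s4.png

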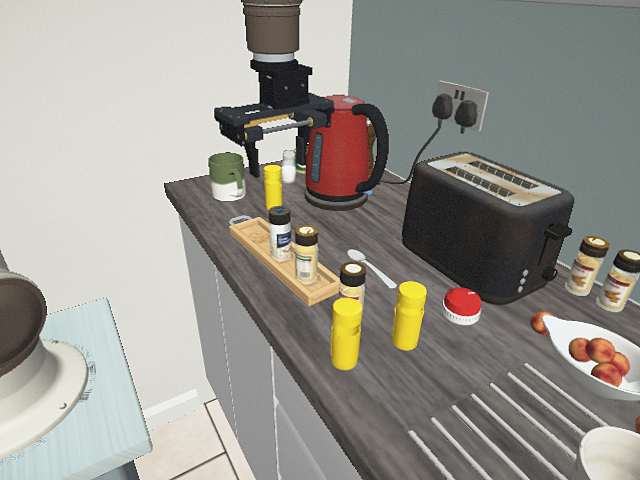

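The final view shows the pale jar on the far spot at (307,253) and the dark jar on the middle spot at (281,233), both upright. The handle spot is free, the spare jar hasn't moved, and the gripper is clear of everything.

```bash
python3 -c "
from station import *
print(finish_job())"
```

```text
the job is handed in; nothing more can be done
None
```

I slid the pale jar onto the far-end spot, then the dark jar onto the middle one. Both measured within about 3 mm of the spot centres and stood upright, the spare jar was left alone, and I handed the job in at about 11 s of robot time; no verdict came back.

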